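Slide the battery crate into its charging dock

ROBOT

A 6-joint arm with a two-finger parallel gripper is mounted at the origin on a cart in front of the work surface, level with it; the furniture and walls round the work are solid. World frame = base frame: x ahead of the robot, y to its left, z up, the work surface at z = 0. Lengths are in mm, angles in degrees, forces in N, time in s.
With the tool pointing down it reaches from about 300 to 850 mm from the base axis. Payload 4.2 kg.
Tool frame: the origin (TCP) lies at the very end of the fingers, on their centre line; the grasp point (between the pads) lies 19 mm behind it; z points along the fingers, y is the direction in which the jaws open and shut (so a half turn about z gives the same grasp; the last joint's range is limited). The gripper opens to 91 mm and grips with 3 to 60 N. Pads are 32 mm wide; open, the fingers measure 118 mm over their backs; the gripper's body (76 mm by 178 mm) begins 60 mm behind the grasp point.
Start: joints at [-67.552, 18.312, 89.639, -0, 72.044, -1.146], TCP at [230.154, -526.946, 213.976] pointing down, gripper open.
Joint ranges: [-177.97, 177.97], [-48.28, 115.42], [12.27, 149.76], [-77.06, 257.06], [2.81, 150.46], [-146.56, 146.56]. Speed limits (degrees/s): [147.25, 147.25, 180, 180, 180, 180].

INTERFACE

Orientations are given as [roll, pitch, yaw] about the fixed x, y, z axes, in that order (R = Rz(yaw) Ry(pitch) Rx(roll)).
In Python, from workcell import * gives the robot as it stands. The module is installed in compiled form; this text tells all that it offers.
- The arm moves only by the tool servo_tool, never from a script. Its argument "plan" is a list that holds one entry, the list of rows, each a list of 7 numbers: the shift along the tool's x, y, z in mm, then the turn, a rotation vector about the tool's x, y, z in rad, then the opening, from 0 (shut) to 1 (fully open). A call has 1 to 20 rows; each row is the pose to reach, as a shift and turn from the pose commanded when the call began, along the tool's axes at that moment; what a row does not reach only later rows make up. A row lasts 1/10 s, in which the tool goes at most 50 mm and 8.59 degrees, less where a joint would pass 70% of its speed; a pose out of reach is approached as far as the arm can. A call with a gripper value outside its range is refused whole. The fingers move at their own pace and stop on an object; "squeeze" is the grip in N (left out, the last holds). Time passes only in rows, so rows that repeat a pose let the fingers close. It gives the time, the measured TCP pose, the force and the opening at its end, in the units of the state.
- state(): the state, without advancing time (a new reading comes with each control period).
- grab_frame(name): name is "scene" or "top"; returns a dict with "color" (384x512x3 uint8, red, green, blue), "range_z" (384x512 float32, mm along the optical axis (not along the pixel's ray), 0 where there is no reading), "fx", "fy", "cx", "cy" (pixels), "dist_coeffs" ([k1, k2, p1, p2, k3] as OpenCV has them; the pictures are not rectified), "rvec" (rotation vector, rad) and "tvec" (3), from world to camera coordinates, as OpenCV has them. Camera axes: x right, y down, z forward; pixel columns grow to the right and rows downward; lengths in mm; the calibration is good to about 2 mm. A picture is of the moment at which its call begins.
- job_done(): hands the job in, once; it reports no verdict.
The state is a dict: "time_s": time; "qpos": joint angles; "qvel": joint speeds; "effort": joint torques, N m; "ee_pos": TCP position; "ee_rot": TCP orientation; "force": force on the tool from outside, world axes, zero at the start; "torque": the same for the moment, N m; "gripper_width": finger opening in mm.
Only numpy, scipy, OpenCV 4.12 (cv2) and the standard library are available. Lean on these libraries where they do the work, as an engineer would, in place of code of your own. Each camera call takes 0.05 s, during which the arm holds its last target.

TASK

Push the tall battery crate along the bench, low down on the sill at its back so that it slides and does not tip, between the dock's rails until it stands fully home against the stop, then press the green button on the dock all the way down to start the charge and let go. Do not lift the crate or touch its carrying handle, and leave the pliers, pencil, star knob and wing nut where they lie.

Things in the scene. Friction and masses are not known exactly. Their poses are not given: they have to be found in the camera images.
- crate: Loose grey battery crate, 0.6 to 0.95 kg. Case 70 mm deep (x), 88 wide (y), 118 tall; wire handle on top to 151. Origin: centre of the case's underside; x points out of the nose (face with two brass contacts, goes to the dock's stop), z up. A black sill 88 wide, 26 high stands 36 mm out behind the case (back face x = -71.5): push there. Slides under 3 to 8 N; pushed above about 50 mm it tips.
- crate_nose (a point): Bottom edge of the crate's nose face, at the middle: 35 mm along the crate's x from its origin, at bench height; axes as the crate's.
- crate_sill (a point): Middle of the sill's upright back face, 71.5 mm behind the crate's origin and 13 mm above the bench; axes as the crate's.
- crate_handle: Dark wire carrying handle on top of the crate, a hoop 60 mm wide along the crate's y and 33 mm high; not to be touched. Origin: at the middle of the crate's top, 118 mm above its underside.
- dock: Charging dock fixed to the bench. Origin: on the bench at the foot of its stop face's middle; x is the way in, z up. White charger x = 0 to 90 mm, 116 wide, 60.5 high. Two aluminium rails 30 mm high, 100 apart inside, run from the stop back to x = -60, then flare out by 24 degrees to x = -97, 130 apart. No floor between the rails: the crate slides on the bench.
- dock_stop (a point): The dock's origin: foot of the stop face, at the middle; axes as the dock's.
- charge_button (a joint): Green spring push button, 30 mm across, on top of the charger: value in m, 0 up, 0.006 fully down, about 5 N; springs back when let go.
- charge_button_top (a point): Centre of the button's upper face, 60 mm along the dock's x from its stop; pressed straight down.
- pliers: Loose green-handled pliers, 52 x 158 x 12 mm, lying on the bench beyond the work; origin under the middle; leave alone.
- pencil: Loose red flat carpenter's pencil, 14 x 178 x 8 mm; origin under the middle; leave alone.
- star_knob: Loose black star knob with an upright threaded stud, 36 x 35 x 40 mm; origin under the middle; leave alone.
- wing_nut: Loose steel wing nut, 17 x 40 x 20 mm; origin under the middle; leave alone.
Mind the look-alikes: they are no part of the job. What is shaped like the crate but orange is not meant.

How it is judged:
By the outcome, as a careful person would: the job done as asked, in the order asked, and still so for the second after the job is handed in, with the robot touching nothing.
It also fails if it takes over 56 s, if anything falls off the work surface, if the arm or the gripper's body presses on something with over 40 N, if the wrist force passes 120 N, or if a joint passes its speed limit or range.

## Working session

There is one attempt and no reset: what is moved stays moved. The work goes in short steps, Python scripts to look and compute and a tool call to move; the robot and the scene stay as the last step left them, time stands still between calls to the robot, and variables do not carry over. Pictures are saved under pics/ and viewed, and the job is handed in when it is done.

Besides the shell and the picture viewer there is one more tool, called after "Call:" as name(argument=value, ...) on one line, values as JSON. servo_tool: Moves the arm, as the interface text tells. Its arguments: {"type":"object","properties":{"plan":{"type":"array"},"squeeze":{"type":"number"}},"required":["plan"]}

```bash
mkdir -p pics; cat > h.py <<'E'
from workcell import *
import numpy as np, cv2, pickle
def grab(n,tag):
    f=grab_frame(n); pickle.dump(f,open(f'pics/{tag}.pkl','wb'))
    cv2.imwrite(f'pics/{tag}.png',cv2.cvtColor(np.asarray(f['color']),cv2.COLOR_RGB2BGR)); return f
def load(tag): return pickle.load(open(f'pics/{tag}.pkl','rb'))
def K(f): return np.array([[f['fx'],0,f['cx']],[0,f['fy'],f['cy']],[0,0,1.]])
def rays(f,px):
    u=cv2.undistortPoints(np.array(px,float).reshape(-1,1,2),K(f),np.array(f['dist_coeffs'],float)).reshape(-1,2)
    R=cv2.Rodrigues(np.array(f['rvec'],float))[0]; t=np.array(f['tvec'],float).ravel()
    d=np.c_[u,np.ones(len(u))]
    return -R.T@t, d@R, d
def onplane(f,px,z):
    c,d,_=rays(f,px); s=(z-c[2])/d[:,2]; return c+d*s[:,None]
def cloud(f):
    h,w=f['range_z'].shape; v,u=np.mgrid[:h,:w]
    c,d,_=rays(f,np.c_[u.ravel(),v.ravel()]); z=np.asarray(f['range_z'],float).ravel()
    P=c+d*z[:,None]; P[z<=0]=np.nan; return P.reshape(h,w,3)
E
python3 - <<'E'
from h import *
for n in("scene","top"):
    f=grab(n,n+'0'); c,_,_=rays(f,[[256,192]]); print(n,c,f['fx'])
s=state(); print(s)
E
```

```text
scene [ 298.98845903 -555.23805354  603.33558328] 362.2591246248
top [459.23917642  55.80343012 921.48671024] 421.6860527195242
{'time_s': 0.1, 'qpos': array([-6.75541983e+01,  1.83489901e+01,  8.96980162e+01, -4.28917511e-04,
        7.20441725e+01, -1.14593061e+00]), 'qvel': array([-0.00321058, -0.16897877, -0.14548167,  0.08000458, -0.0740705 ,
        0.01915432]), 'effort': array([ 6.73611212e-04, -4.13331199e+01, -2.32509649e+01,  7.29086087e-02,
        4.21907112e-02, -6.53818734e-05]), 'ee_pos': array([ 229.95492819, -526.53556385,  213.20369395]), 'ee_rot': array([-1.79908831e+02, -1.41574287e-03,  2.35918637e+01]), 'force': array([-0.38867951, -0.36235355, -0.25540518]), 'torque': array([ 0.00829371, -0.00506553,  0.04049804]), 'gripper_width': 91.11562785243703}
```

View pics/scene0.png

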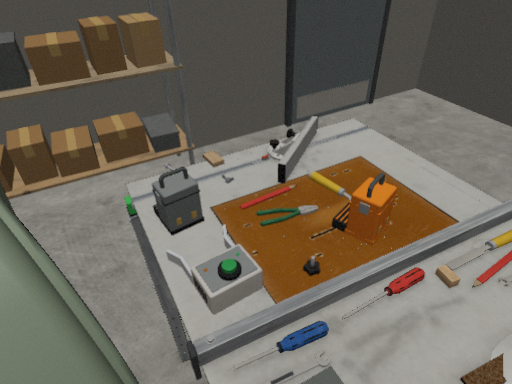

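View pics/top0.png

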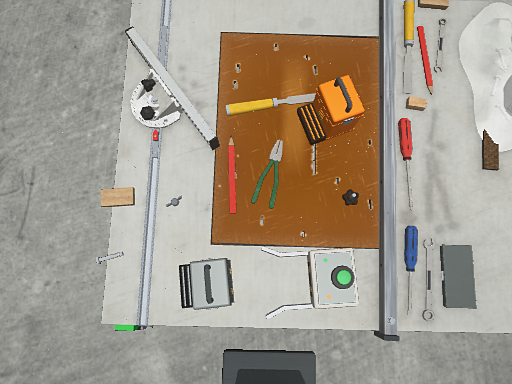

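The crate (207,283 in top) faces right toward the dock, whose charger is at (335,278) and button at (343,278). The orange look-alike is at (340,98), and the pencil, pliers, knob and wing nut are farther up. Next I measure the poses.

```bash
python3 - <<'E'
from h import *
f=load('top0'); P=cloud(f); 
print('tcp axes check', onplane(f,[[207,283],[335,278],[388,200],[150,250]],0).round(0))
im=cv2.imread('pics/top0.png')
cv2.imwrite('pics/crop.png',cv2.resize(im[230:345,150:400],None,fx=3.2,fy=3.2,interpolation=cv2.INTER_CUBIC))
Z=P[...,2]
for r in range(255,320,8): print(r,[int(z) if z==z else -1 for z in Z[r,170:370:6]])
hsv=cv2.cvtColor(im,cv2.COLOR_BGR2HSV)
# crate top
def rect(m,z,name):
    m=m.astype(np.uint8); n,l,st,_=cv2.connectedComponentsWithStats(m); k=1+np.argmax(st[1:,4]); 
    cs,_=cv2.findContours((l==k).astype(np.uint8),cv2.RETR_EXTERNAL,cv2.CHAIN_APPROX_NONE)
    w=onplane(f,cs[0].reshape(-1,2),z)[:,:2].astype(np.float32); print(name,cv2.minAreaRect(w),st[k])
sub=np.zeros(Z.shape,bool); sub[250:320,170:245]=1
rect(sub&(Z>105)&(Z<165),118,'cratetop')
m=sub&(Z>105)&(Z<125); print(np.nanmean(P[m],0))
rect(sub&(Z>15)&(Z<40),26,'sill')
sub[:]=0; sub[240:320,255:370]=1
rect(sub&(Z>50)&(Z<75),60.5,'charger')
rect(sub&(Z>22)&(Z<40),30,'rail')
g=sub&(hsv[...,0]>50)&(hsv[...,0]<85)&(hsv[...,1]>120)
rect(g,70,'button'); print(np.nanmedian(P[g],0))
for a in [(197,173),(232,176),(350,198),(275,172)]: print(onplane(f,[a],0).round(0))
E
```

```text
tcp axes check [[ 440.  161.    0.]
 [ 457. -113.    0.]
 [ 630. -233.    0.]
 [ 507.  287.    0.]]
255 [0, 0, 0, -2, 2, 0, 0, -1, -1, -1, 0, 0, 1, -1, 0, 1, 0, 1, 29, 27, 31, 28, 23, 33, 58, 60, 59, 61, 58, 60, 59, 0, 0, 0]
263 [-2, 0, 0, 0, 115, 117, 120, 116, 117, 116, 7, -2, 0, 2, -1, -1, 0, -1, -3, -2, 0, 0, 0, 31, 59, 59, 59, 59, 59, 61, 63, 0, 1, -2]
271 [0, -1, 25, 26, 116, 117, 150, 117, 118, 117, 40, -2, 2, 0, -1, 1, -2, 0, 0, 3, -1, 1, 2, 25, 55, 61, 60, 66, 76, 81, 72, 3, 1, 1]
279 [-1, -1, 27, 23, 118, 118, 149, 115, 120, 119, 52, 1, 0, -1, 0, 0, -3, 0, -1, -1, 0, -1, -1, 0, 60, 59, 64, 73, 82, 83, 81, 0, 2, -4]
287 [2, -2, 25, 24, 116, 117, 149, 117, 119, 116, 73, -3, -4, 0, -2, 0, -4, 1, 0, -3, 0, 1, -1, 1, 56, 60, 62, 62, 69, 73, 60, 58, 2, 2]
295 [-1, 0, 27, 25, 121, 117, 148, 120, 119, 118, 95, -2, -3, 0, -2, -1, 0, -1, -5, 0, -2, 2, 0, -1, 58, 59, 61, 59, 60, 60, 58, 58, 0, 1]
303 [0, 0, 24, 26, 116, 116, 119, 119, 115, 119, 108, -1, -1, -1, -1, 2, -1, 1, -1, -3, -3, -2, 0, 6, 55, 63, 62, 63, 59, 59, 57, 59, 0, -1]
311 [-2, -4, -4, 0, -1, -1, 0, -2, 0, 0, -3, 0, 0,
[... 330 characters left out ...]
   52 1825]
[441.81154042 141.99949837 117.3591863 ]
sill ((434.23443603515625, 202.34567260742188), (87.4832992553711, 22.378604888916016), 7.624011993408203) [179 264  14  44 471]
charger ((458.4133605957031, -98.46870422363281), (114.90984344482422, 89.5268325805664), 5.191076755523682) [ 309  248   50   61 2399]
rail ((450.49481201171875, -8.22463607788086), (145.9551239013672, 96.82513427734375), 4.804553031921387) [262 246  51  73 450]
button ((459.6823425292969, -116.92042541503906), (25.876270294189453, 27.430543899536133), 89.4068603515625) [337 270  14  15 170]
[ 459.94398291 -113.50514922   82.43730579]
[[680. 195.   0.]]
[[676. 117.   0.]]
[[ 633. -148.    0.]]
[[687.  20.   0.]]
```

View pics/crop.png

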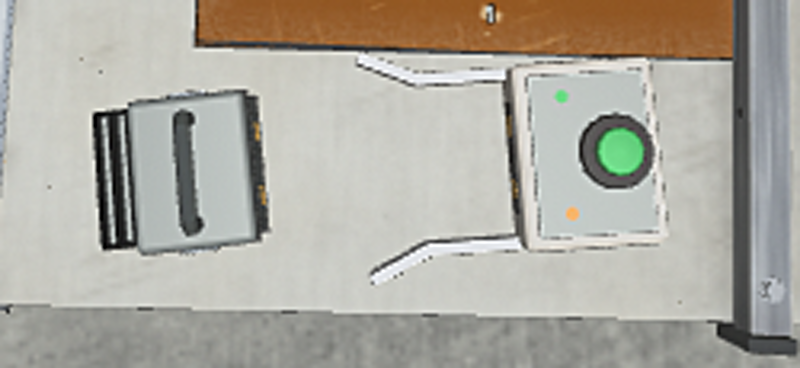

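```bash
cat >> h.py <<'E'
from scipy.spatial.transform import Rotation as Ro
def to(pos,yaw,s=None):
    s=s or state(); R=Ro.from_euler('xyz',s['ee_rot'],degrees=True); T=Ro.from_euler('xyz',[180,0,yaw],degrees=True)
    print('now',s['time_s'],s['ee_pos'].round(1),s['ee_rot'].round(2)); print('to',np.round(R.inv().apply(np.array(pos)-s['ee_pos']),1),(R.inv()*T).as_rotvec().round(4))
E
python3 - <<'E'
from h import *
to([428,251,240],95)
P=cloud(load('top0'))
# heights near standoff
x,y,z=[P[...,i] for i in range(3)]
for y0 in range(200,330,8):
    m=(x>340)&(x<540)&(abs(y-y0)<4); print(y0,np.nanmax(z[m]).round(0),np.nanpercentile(z[m],99).round(0))
E
```

```text
now 0.1 [ 230.  -526.5  213.2] [-179.91   -0.     23.59]
to [ 492.7 -633.3  -25.8] [-1.4000e-03 -1.0000e-03 -1.2463e+00]
200 30.0 29.0
208 30.0 29.0
216 28.0 27.0
224 3.0 3.0
232 5.0 3.0
240 3.0 2.0
248 4.0 2.0
256 3.0 2.0
264 4.0 3.0
272 4.0 3.0
280 4.0 3.0
288 3.0 2.0
296 3.0 1.0
304 3.0 2.0
312 4.0 3.0
320 4.0 2.0
328 3.0 2.0
```

Call:
servo_tool(plan=[[[0,0,-27,0,0,0,0.5],[25,-32,-27,0,0,-0.05,0.5],[55,-70,-27,0,0,-0.14,0.5],[85,-109,-27,0,0,-0.22,0.5],[115,-148,-27,0,0,-0.3,0.5],[145,-186,-27,0,0,-0.38,0.5],[175,-225,-27,0,0,-0.46,0.5],[205,-264,-27,0,0,-0.54,0.5],[235,-302,-27,0,0,-0.62,0.5],[265,-340,-27,0,0,-0.7,0.5],[295,-379,-27,0,0,-0.78,0.5],[325,-418,-27,0,0,-0.86,0.5],[355,-456,-27,0,0,-0.94,0.5],[385,-495,-27,0,0,-1.02,0.5],[415,-533,-27,0,0,-1.1,0.5],[445,-572,-27,0,0,-1.18,0.5],[472,-606,-27,0,0,-1.23,0.5],[493,-633,-27,0,0,-1.246,0.5],[493,-633,-27,0,0,-1.246,0.5],[493,-633,-27,0,0,-1.246,0.5]]])

```text
time_s: 2.1
ee_pos: [428.1, 250.6, 240.2]
ee_rot: [-179.9, 0.1, 95.1]
force: [0.4, -0.4, -0.1]
gripper_width: 45.4
```

```bash
python3 - <<'E'
from h import *
to([428,251,9],95); print(state()['gripper_width'],state()['qpos'],state()['force'])
E
```

```text
now 2.1 [428.1 250.6 240.2] [-1.799e+02  8.000e-02  9.506e+01]
to [  0.7   0.3 231.2] [-0.0017  0.0013  0.0011]
45.38587673118622 [ 2.90339989e+01  1.02702704e+01  9.68422043e+01 -3.28581529e-02
  7.30064698e+01  2.39798108e+01] [ 0.43926003 -0.42477365 -0.09912486]
```

Call:
servo_tool(plan=[[[0,0,40,0,0,0,0.5],[0,0,80,0,0,0,0.5],[0,0,120,0,0,0,0.5],[0,0,160,0,0,0,0.5],[0,0,195,0,0,0,0.5],[0,0,215,0,0,0,0.5],[0,0,225,0,0,0,0.5],[0,0,230,0,0,0,0.5],[0,0,230,0,0,0,0.5],[0,0,230,0,0,0,0.5]]])

```text
time_s: 3.1
ee_pos: [429.4, 250.7, 12.0]
ee_rot: [179.9, -0.0, 95.0]
force: [0.4, 0.4, 0.2]
gripper_width: 45.9
```

Call:
servo_tool(plan=[[[-4,0,0,0,0,0,0.5],[-8,0,0,0,0,0,0.5],[-12,0,0,0,0,0,0.5],[-15,0,0,0,0,0,0.5],[-18,0,0,0,0,0,0.5],[-21,0,0,0,0,0,0.5],[-24,0,0,0,0,0,0.5],[-27,0,0,0,0,0,0.5],[-30,0,0,0,0,0,0.5],[-33,0,0,0,0,0,0.5],[-36,0,0,0,0,0,0.5],[-40,0,0,0,0,0,0.5],[-44,0,0,0,0,0,0.5],[-48,0,0,0,0,0,0.5],[-52,0,0,0,0,0,0.5],[-56,0,0,0,0,0,0.5],[-60,0,0,0,0,0,0.5],[-60,0,0,0,0,0,0.5]]])

```text
time_s: 4.9
ee_pos: [433.6, 189.9, 11.0]
ee_rot: [-180.0, 0.0, 95.0]
force: [-0.1, 1.5, 1.3]
gripper_width: 45.5
```

```bash
cat > m.py <<'E'
from h import *
import sys
def crate(tag):
    f=grab('top',tag); P=cloud(f); x,y,z=[P[...,i] for i in range(3)]
    m=(z>109)&(z<126)&(x>370)&(x<520)&(y>-80)&(y<200)
    hs=cv2.cvtColor(np.asarray(f['color']),cv2.COLOR_RGB2HSV)
    m=cv2.morphologyEx(m.astype(np.uint8),cv2.MORPH_CLOSE,np.ones((5,5)))
    n,l,st,_=cv2.connectedComponentsWithStats(m); k=1+np.argmax(st[1:,4])
    c=cv2.findContours((l==k).astype(np.uint8),cv2.RETR_EXTERNAL,cv2.CHAIN_APPROX_NONE)[0][0]
    r=cv2.minAreaRect(onplane(f,c.reshape(-1,2),118)[:,:2].astype(np.float32)); print(r)
    d=np.array([.087,-.996]); rel=np.array(r[0])-[454.5,-53.6]
    print('dock frame x,y',rel@d, rel@[.996,.087], 'force',state()['force'].round(1), state()['ee_pos'].round(1),state()['time_s'])
    im=cv2.imread(f'pics/{tag}.png'); cv2.imwrite(f'pics/{tag}c.png',cv2.resize(im[230:345,150:400],None,fx=3.2,fy=3.2,interpolation=cv2.INTER_CUBIC))
crate(sys.argv[1])
E
python3 m.py t1; python3 -c "
from h import *
grab('scene','s1')"
```

```text
((442.47418212890625, 101.12523651123047), (87.29044342041016, 69.55558013916016), 5.036679267883301)
dock frame x,y -155.1525817199707 1.4833809768676751 force [-0.1  0.5  0.1] [433.6 189.9  10.9] 4.95
```

View pics/t1c.png

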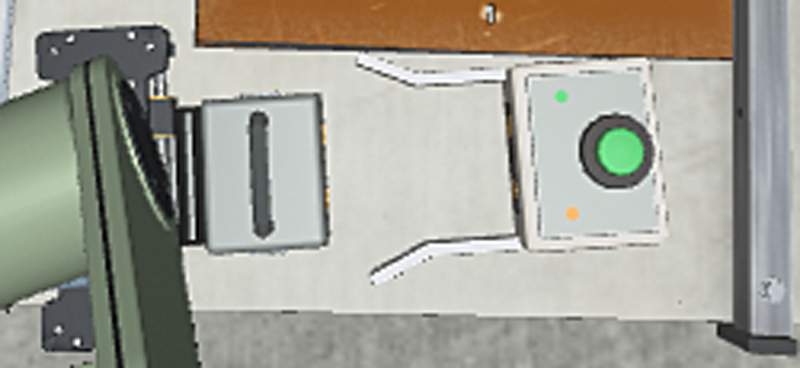

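View pics/s1.png

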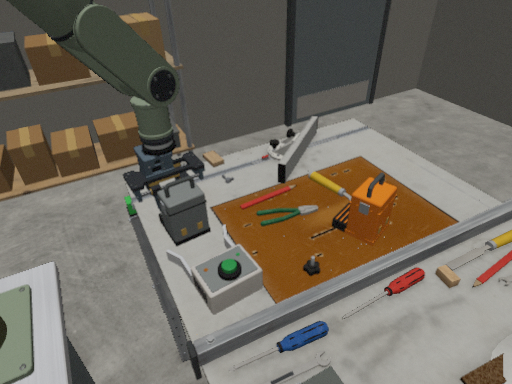

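Crate is square to the dock and about 1.5 mm off its axis; it slid without tipping. I keep pushing.

Call:
servo_tool(plan=[[[-3,0,0,0,0,0,0.5],[-7,-0.2,0,0,0,0,0.5],[-12,-0.5,0,0,0,0,0.5],[-17,-0.8,0,0,0,0,0.5],[-22,-1.1,0,0,0,0,0.5],[-27,-1.4,0,0,0,0,0.5],[-32,-1.5,0,0,0,0,0.5],[-37,-1.5,0,0,0,0,0.5],[-42,-1.5,0,0,0,0,0.5],[-47,-1.5,0,0,0,0,0.5],[-52,-1.5,0,0,0,0,0.5],[-57,-1.5,0,0,0,0,0.5],[-61,-1.5,0,0,0,0,0.5],[-65,-1.5,0,0,0,0,0.5],[-68,-1.5,0,0,0,0,0.5],[-70,-1.5,0,0,0,0,0.5],[-70,-1.5,0,0,0,0,0.5]]])

```text
time_s: 6.7
ee_pos: [438.3, 120.3, 10.9]
ee_rot: [-180.0, 0.0, 95.0]
force: [0.6, 1.7, -0.3]
gripper_width: 45.1
```

```bash
python3 m.py t2
```

```text
((447.6971130371094, 31.99261474609375), (87.930419921875, 69.44049072265625), 5.032646179199219)
dock frame x,y -85.84209545288086 0.6708820678710925 force [0.6 0.  0.1] [438.3 120.3  10.9] 6.75
```

View pics/t2c.png

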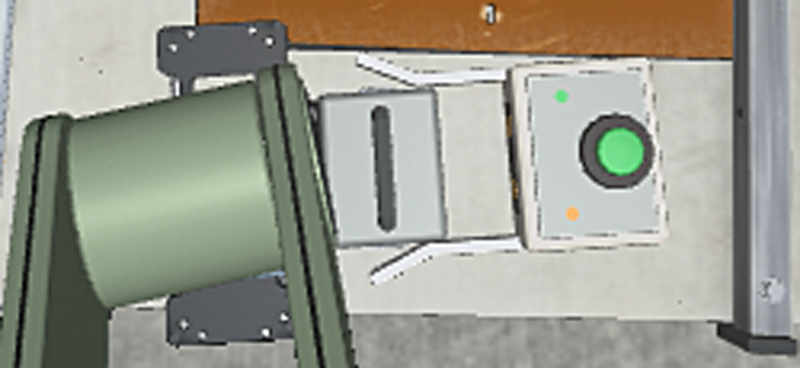

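Call:
servo_tool(plan=[[[-3,0,0,0,0,0,0.5],[-7,0,0,0,0,0,0.5],[-11,0,0,0,0,0,0.5],[-15,0,0,0,0,0,0.5],[-19,0,0,0,0,0,0.5],[-23,0,0,0,0,0,0.5],[-27,0,0,0,0,0,0.5],[-31,0,0,0,0,0,0.5],[-35,0,0,0,0,0,0.5],[-39,0,0,0,0,0,0.5],[-42,0,0,0,0,0,0.5],[-44,0,0,0,0,0,0.5],[-46,0,0,0,0,0,0.5],[-47,0,0,0,0,0,0.5],[-47,0,0,0,0,0,0.5]]])

```text
time_s: 8.25
ee_pos: [442.5, 73.8, 10.9]
ee_rot: [180.0, 0.0, 95.0]
force: [0.3, 2.7, 0.1]
gripper_width: 45.6
```

Call:
servo_tool(plan=[[[-1,0,0,0,0,0,0.5],[-2,0,0,0,0,0,0.5]]])

```text
time_s: 8.45
ee_pos: [442.6, 72.1, 11.0]
ee_rot: [180.0, -0.0, 95.0]
force: [-1.2, 4.7, 0.9]
gripper_width: 45.7
```

Call:
servo_tool(plan=[[[-1,0,0,0,0,0,0.5],[-1,0,0,0,0,0,0.5]]])

```text
time_s: 8.65
ee_pos: [442.7, 70.9, 10.9]
ee_rot: [180.0, 0.0, 95.0]
force: [-1.4, 4.2, 0.6]
gripper_width: 46.0
```

Call:
servo_tool(plan=[[[-1,0,0,0,0,0,0.5],[-1,0,0,0,0,0,0.5]]])

```text
time_s: 8.85
ee_pos: [442.8, 69.9, 10.9]
ee_rot: [180.0, 0.0, 95.0]
force: [-0.8, 4.2, 0.1]
gripper_width: 45.6
```

```bash
python3 m.py t3
```

```text
((453.3902587890625, -27.802656173706055), (88.5222396850586, 49.84789276123047), 5.334766864776611)
dock frame x,y -25.79070193634033 1.1390666667938232 force [-0.6  3.8  0.1] [442.8  69.9  10.9] 8.9
```

View pics/t3c.png

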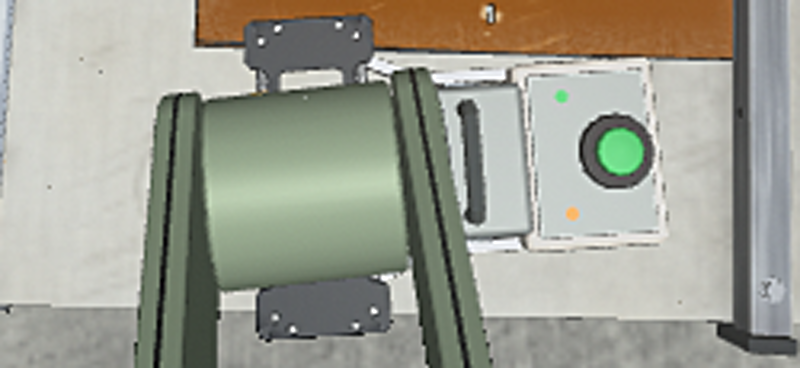

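Call:
servo_tool(plan=[[[-1,0,0,0,0,0,0.5],[-1,0,0,0,0,0,0.5]]])

```text
time_s: 9.1
ee_pos: [442.9, 68.9, 10.9]
ee_rot: [180.0, 0.0, 95.0]
force: [-0.4, 3.5, 0.5]
gripper_width: 45.5
```

Call:
servo_tool(plan=[[[-1,0,0,0,0,0,0.5],[-1,0,0,0,0,0,0.5]]])

```text
time_s: 9.3
ee_pos: [443.0, 68.3, 11.0]
ee_rot: [180.0, -0.0, 95.0]
force: [-0.7, 7.5, 0.4]
gripper_width: 45.4
```

Call:
servo_tool(plan=[[[-1,0,0,0,0,0,0.5],[-1,0,0,0,0,0,0.5]]])

```text
time_s: 9.5
ee_pos: [443.0, 68.3, 11.0]
ee_rot: [180.0, -0.1, 94.9]
force: [-0.3, 12.4, -0.5]
gripper_width: 45.3
```

Call:
servo_tool(plan=[[[-1,0,0,0,0,0,0.5],[-1,0,0,0,0,0,0.5],[-1,0,0,0,0,0,0.5]]])

```text
time_s: 9.8
ee_pos: [443.0, 68.2, 11.0]
ee_rot: [180.0, -0.2, 94.9]
force: [-2.2, 16.1, 0.4]
gripper_width: 45.5
```

Call:
servo_tool(plan=[[[1,0,0,0,0,0,0.5],[3,0,0,0,0,0,0.5],[6,0,0,0,0,0,0.5],[12,0,0,0,0,0,0.5],[22,0,0,0,0,0,0.5],[34,0,0,0,0,0,0.5],[45,0,0,0,0,0,0.5],[50,0,0,0,0,0,0.5],[50,0,-30,0,0,0,0.5],[50,0,-70,0,0,0,0.5],[50,0,-110,0,0,0,0.5],[50,0,-150,0,0,0,0.3],[50,0,-190,0,0,0,0],[50,0,-230,0,0,0,0],[50,0,-255,0,0,0,0],[50,0,-260,0,0,0,0],[50,0,-260,0,0,0,0]]])

```text
time_s: 11.5
ee_pos: [438.8, 116.1, 271.0]
ee_rot: [180.0, 0.0, 95.0]
force: [-1.0, 0.1, -0.3]
gripper_width: 1.7
```

```bash
python3 m.py t4;python3 -c "
from h import *
grab('scene','s4')"
```

```text
((452.2176513671875, -19.493099212646484), (87.79595184326172, 69.64433288574219), 5.1650004386901855)
dock frame x,y -34.16903751525879 0.6940811302185059 force [-0.1  0.2 -0.4] [438.1 115.8 269.8] 11.55
```

View pics/t4c.png

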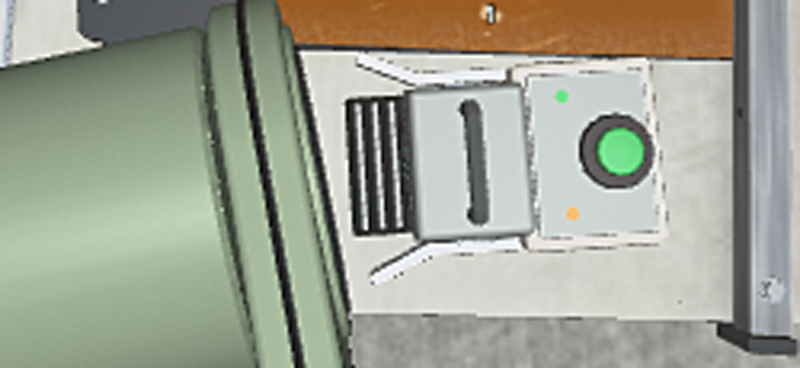

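View pics/s4.png

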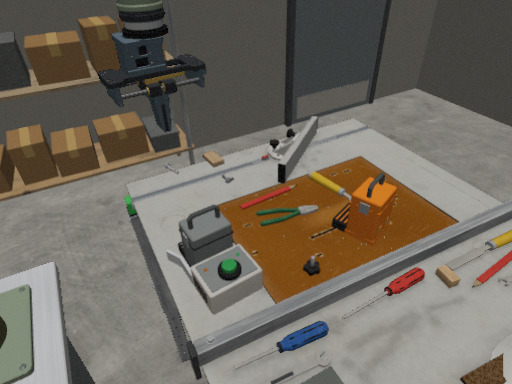

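```bash
python3 - <<'E'
from h import *
P=cloud(load('t4')); x,y,z=[P[...,i] for i in range(3)]
im=np.asarray(load('t4')['color']); h=cv2.cvtColor(im,cv2.COLOR_RGB2HSV)
m=(h[...,0]>50)&(h[...,0]<85)&(h[...,1]>120)&(z>70)&(y<-80)&(y>-150)&(x>420)&(x<500); b=np.nanmedian(P[m],0); print(b, np.nanmean(P[m],0),m.sum())
r=np.hypot(x-b[0],y-b[1])
for a in range(0,34,3):
    k=(r>=a)&(r<a+3); print(a,np.nanmedian(z[k]).round(1),k.sum())
f=load('s4');Q=cloud(f);hh=cv2.cvtColor(np.asarray(f['color']),cv2.COLOR_RGB2HSV)
m=(hh[...,0]>50)&(hh[...,0]<85)&(hh[...,1]>120)&(abs(Q[...,0]-460)<40)&(abs(Q[...,1]+113)<40)
print(np.nanmean(Q[m],0),np.nanpercentile(Q[m][:,2],[5,50,90]))
to([459.8,-113.5,120],95)
E
```

```text
[ 459.75055042 -114.75948535   82.42396056] [ 459.90696395 -114.34552451   82.63255643] 167
0 83.4 7
3 83.3 24
6 82.4 34
9 82.5 59
12 81.6 65
15 72.7 78
18 72.4 89
21 71.1 116
24 60.8 101
27 60.1 138
30 60.5 123
33 60.5 139
[ 459.70079936 -116.895309     81.26649055] [74.08978576 82.91720353 84.29278914]
now 11.6 [437.8 115.7 269.2] [-1.7981e+02  4.0000e-02  9.4990e+01]
to [-230.2    2.4  149.4] [-0.0033  0.0006 -0.0001]
```

Call:
servo_tool(plan=[[[-20,0,0,0,0,0,0],[-55,1,0,0,0,0,0],[-95,1,0,0,0,0,0],[-135,2,0,0,0,0,0],[-175,2,0,0,0,0,0],[-210,2,0,0,0,0,0],[-231,2,0,0,0,0,0],[-231,2,0,0,0,0,0],[-231,2,40,0,0,0,0],[-231,2,80,0,0,0,0],[-231,2,115,0,0,0,0],[-231,2,140,0,0,0,0],[-231,2,160,0,0,0,0],[-231,2,170,0,0,0,0],[-231,2,170,0,0,0,0],[-231,2,170,0,0,0,0]]])

```text
time_s: 13.2
ee_pos: [461.2, -113.8, 101.3]
ee_rot: [180.0, 0.0, 95.0]
force: [-0.3, -0.1, 0.3]
gripper_width: 0.9
```

```bash
python3 - <<'E'
from h import *
grab('scene','s5'); to([459.8,-114.2,80],95); print(state()['force'])
E
```

```text
now 13.25 [ 461.6 -114.   101.7] [1.7991e+02 3.0000e-02 9.5000e+01]
to [-0.  -1.8 21.7] [0.0016 0.0005 0.    ]
[ 0.12335179 -0.44263036  0.01351802]
```

View pics/s5.png

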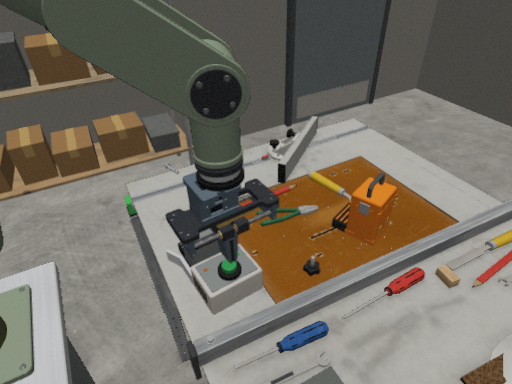

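Fingers are centred above the green button (230,268). The crate stays clear of the gripper body.

Call:
servo_tool(plan=[[[0,-1.5,5,0,0,0,0],[0,-1.5,10,0,0,0,0],[0,-1.5,14,0,0,0,0],[0,-1.5,16,0,0,0,0],[0,-1.5,17,0,0,0,0],[0,-1.5,18,0,0,0,0],[0,-1.5,19,0,0,0,0],[0,-1.5,20,0,0,0,0],[0,-1.5,21,0,0,0,0],[0,-1.5,22,0,0,0,0],[0,-1.5,22,0,0,0,0]]])

```text
time_s: 14.35
ee_pos: [459.5, -114.3, 79.0]
ee_rot: [180.0, 0.0, 95.0]
force: [-1.6, 0.2, 3.2]
gripper_width: 0.7
```

Call:
servo_tool(plan=[[[0,0,1,0,0,0,0],[0,0,2,0,0,0,0],[0,0,2,0,0,0,0]]])

```text
time_s: 14.65
ee_pos: [459.5, -114.3, 77.0]
ee_rot: [180.0, 0.0, 95.0]
force: [-0.7, -0.0, 4.1]
gripper_width: 0.3
```

Call:
servo_tool(plan=[[[0,0,1,0,0,0,0],[0,0,2,0,0,0,0],[0,0,2,0,0,0,0]]])

```text
time_s: 14.95
ee_pos: [459.6, -114.3, 76.6]
ee_rot: [180.0, 0.0, 95.0]
force: [-4.2, 1.0, 16.7]
gripper_width: 0.4
```

Call:
servo_tool(plan=[[[0,0,0.5,0,0,0,0],[0,0,0.5,0,0,0,0],[0,0,0.5,0,0,0,0],[0,0,0.5,0,0,0,0]]])

```text
time_s: 15.35
ee_pos: [459.6, -114.3, 76.5]
ee_rot: [179.9, 0.0, 95.0]
force: [-5.0, 2.2, 20.4]
gripper_width: 0.5
```

Call:
servo_tool(plan=[[[0,0,-3,0,0,0,0],[0,0,-7,0,0,0,0],[0,0,-14,0,0,0,0],[0,0,-30,0,0,0,0],[0,0,-65,0,0,0,0],[0,0,-105,0,0,0,0],[0,0,-145,0,0,0,0],[0,0,-185,0,0,0,0],[0,0,-200,0,0,0,0],[-40,0,-200,0,0,0,0],[-85,0,-200,0,0,0,0],[-130,0,-200,0,0,0,0],[-175,0,-200,0,0,0,0],[-220,0,-200,0,0,0,0],[-245,0,-200,0,0,0,0],[-250,0,-200,0,0,0,0],[-250,0,-200,0,0,0,0]]])

```text
time_s: 17.05
ee_pos: [480.9, -363.4, 273.6]
ee_rot: [-179.9, -0.1, 94.9]
force: [-0.4, 0.5, 0.4]
gripper_width: 0.4
```

```bash
python3 m.py t6;python3 - <<'E'
from h import *
grab('scene','s6')
P=cloud(load('t6')); x,y,z=[P[...,i] for i in range(3)]
r=np.hypot(x-459.8,y+114.3); print('button z',np.nanmedian(z[r<10]))
a=np.asarray(load('top0')['color']).astype(int);b=np.asarray(load('t6')['color']).astype(int)
d=(abs(a-b).sum(2)>60); 
for n,(u,v) in dict(wing=(174,202),pencil=(232,176),pliers=(270,172),knob=(350,198)).items(): print(n,d[v-40:v+40,u-18:u+18].sum())
E
```

```text
((453.0221252441406, -19.42038345336914), (89.41146087646484, 69.64433288574219), 5.164999961853027)
dock frame x,y -34.1714731842041 1.5016633827209471 force [ 0.7  1.1 -0.6] [ 480.9 -362.5  274. ] 17.1
button z 82.46106967338301
wing 0
pencil 0
pliers 0
knob 0
```

View pics/t6.png

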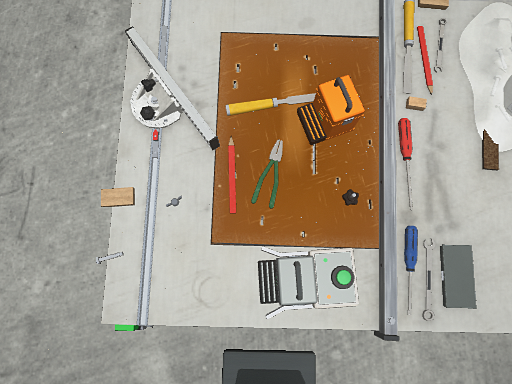

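View pics/s6.png

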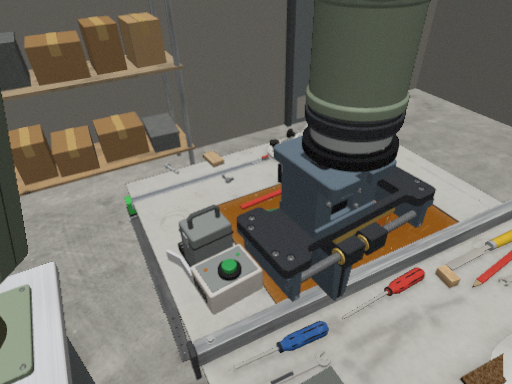

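The crate stands against the stop (297,280 in the top view). The button is back up at (343,278), nothing else has moved, and the arm is clear.

```bash
python3 -c "
from workcell import *
print(job_done())"
```

```text
the job is handed in; nothing more can be done
None
```

I pushed the crate into the dock and pressed the button, then handed the job in at about 17 s; no verdict is reported.

- **Crate:** I pushed it low on the sill with both fingertips, about 11 mm above the bench. It slid square between the rails and showed no sign of tipping. At the stop the push force rose from about 4 N to 16 N and the crate stopped moving. The last top view puts its origin 34.2 mm from the stop, against 35 mm nominal. That 0.8 mm difference is within the camera calibration. It sits 0.7 to 1.5 mm off the dock's centre line.
- **Button:** I pressed it with the closed fingers from 82.5 mm down to 76.5 mm, which is the full 6 mm. The force there rose to about 20 N against the end stop. After I let go, the button read 82.5 mm again.
- **Everything else:** The pliers, pencil, star knob and wing nut show no change between the first and last top pictures. The carrying handle was not touched. The arm ended clear of everything, with force readings near zero.

No check failed. The only disagreement was in the scene view, which put the button 2 to 3 mm further along y than the top view. I used the top view.

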